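# Unstack the wooden lids and close the storage jars

## Task

Take the stack of four wooden lids apart and close each of the four open jars with the lid of its own size (largest lid on the largest jar, and so on down to the smallest), every lid lying flat on its jar, centred, so that the mouth is wholly covered. Leave the jars standing where they are, and do not disturb the measuring cup and the ice tongs behind them.

Things in the scene. Friction and masses are not known exactly. Their poses are not given: they have to be found in the camera images.
- lid_large: The largest of four plain flat round light wooden lids: a solid disc 68 mm across and 22 mm thick, edges rounded 2 mm, with a thin dark edging round its top. Origin: centre of its underside, z up; yaw is meaningless. At the start it is in the stack, lying on the worktop (stack from the worktop up: 68, 56, 44, 32 mm; so 88 mm high and stepping in 6 mm all round at every lid). Under 0.1 kg.
- jar_large: The largest of four open white stoneware jars, loose on the worktop, straight and round: 64 mm across outside (its lid stands out 2 mm all round), mouth 48 mm across, 84 mm high; its flat rim is 8 mm wide and carries the lid. Origin: centre of its underside, z up, so the rim lies 84 mm above it. Weighs over 0.09 kg. Belongs to the 68 mm lid.
- lid_medium: The second largest of four plain flat round light wooden lids: a solid disc 56 mm across and 22 mm thick, edges rounded 2 mm, with a thin dark edging round its top. Origin: centre of its underside, z up; yaw is meaningless. At the start it is in the stack, lying centred within 2 mm on the largest lid (stack from the worktop up: 68, 56, 44, 32 mm; so 88 mm high and stepping in 6 mm all round at every lid). Under 0.1 kg.
- jar_medium: The second largest of four open white stoneware jars, loose on the worktop, straight and round: 52 mm across outside (its lid stands out 2 mm all round), mouth 36 mm across, 74 mm high; its flat rim is 8 mm wide and carries the lid. Origin: centre of its underside, z up, so the rim lies 74 mm above it. Weighs over 0.09 kg. Belongs to the 56 mm lid.
- lid_small: The second smallest of four plain flat round light wooden lids: a solid disc 44 mm across and 22 mm thick, edges rounded 2 mm, with a thin dark edging round its top. Origin: centre of its underside, z up; yaw is meaningless. At the start it is in the stack, lying centred within 2 mm on the second largest lid (stack from the worktop up: 68, 56, 44, 32 mm; so 88 mm high and stepping in 6 mm all round at every lid). Under 0.1 kg.
- jar_small: The second smallest of four open white stoneware jars, loose on the worktop, straight and round: 40 mm across outside (its lid stands out 2 mm all round), mouth 24 mm across, 64 mm high; its flat rim is 8 mm wide and carries the lid. Origin: centre of its underside, z up, so the rim lies 64 mm above it. Weighs over 0.09 kg. Belongs to the 44 mm lid.
- lid_tiny: The smallest of four plain flat round light wooden lids: a solid disc 32 mm across and 22 mm thick, edges rounded 2 mm, with a thin dark edging round its top. Origin: centre of its underside, z up; yaw is meaningless. At the start it is in the stack, lying centred within 2 mm on the second smallest lid (stack from the worktop up: 68, 56, 44, 32 mm; so 88 mm high and stepping in 6 mm all round at every lid). Under 0.1 kg.
- jar_tiny: The smallest of four open white stoneware jars, loose on the worktop, straight and round: 28 mm across outside (its lid stands out 2 mm all round), mouth 12 mm across, 54 mm high; its flat rim is 8 mm wide and carries the lid. Origin: centre of its underside, z up, so the rim lies 54 mm above it. Weighs over 0.09 kg. Belongs to the 32 mm lid.
- jigger: Bystander, to be left alone: a bright metal double measuring cup with a waist (like an hourglass), 45 mm across, 80 mm high, standing behind the jars. Origin: centre of its underside, z up.
- ice_tongs: Bystander, to be left alone: silver ice tongs lying flat behind the jars at the robot's right, 160 mm long (along their own y), 34 mm wide, 12 mm high. Origin: centre of the underside.
Mind the look-alikes: they are no part of the job. Leave any red or yellow look-alike of the jar_small alone.

How it is judged:
At the end, for the whole second after the job is handed in: Each lid lies flat (tilt under 0.08 rad, underside within 3 mm of rim height) on the jar of its own size, its centre within 10 mm of the jar's axis; the jars are upright and within 30 mm of where they stood, the measuring cup and the tongs within 20 mm; all is at rest and released (horizontal distance between lid_large and jar_large below 0.01 m and z of lid_large in the frame of jar_large between 0.081 and 0.087 m and angle between each of lid_large, jar_large, lid_medium, jar_medium, lid_small, jar_small, lid_tiny, jar_tiny's own z axis and vertical below 0.08 rad and linear speed of each of lid_large, jar_large, lid_medium, jar_medium, lid_small, jar_small, lid_tiny, jar_tiny below 0.02 m/s and distance of each of jar_large, jar_medium, jar_small, jar_tiny from where it was at the start of the episode below 0.03 m and horizontal distance between lid_medium and jar_medium below 0.01 m and z of lid_medium in the frame of jar_medium between 0.071 and 0.077 m and horizontal distance between lid_small and jar_small below 0.01 m and z of lid_small in the frame of jar_small between 0.061 and 0.067 m and horizontal distance between lid_tiny and jar_tiny below 0.01 m and z of lid_tiny in the frame of jar_tiny between 0.051 and 0.057 m and distance of each of jigger, ice_tongs from where it was at the start of the episode below 0.02 m); the robot touches nothing.
It fails at once if a jar is tipped over or pushed more than 40 mm away (angle between any of jar_large, jar_medium, jar_small, jar_tiny's own z axis and vertical above 0.5 rad or distance of any of jar_large, jar_medium, jar_small, jar_tiny from where it was at the start of the episode above 0.04 m).
It fails at once if the measuring cup is pushed more than 20 mm (distance of jigger from where it was at the start of the episode above 0.02 m).
It fails at once if the ice tongs are pushed more than 20 mm (distance of ice_tongs from where it was at the start of the episode above 0.02 m).
It also fails if it takes over 120 s, if anything falls off the work surface, if the arm or the gripper's body presses on something with over 40 N, if the wrist force passes 120 N, or if a joint passes its speed limit or range.

## Robot

A 6-joint arm with a two-finger parallel gripper is mounted at the origin on a cart in front of the work surface, level with it; the furniture and walls round the work are solid. World frame = base frame: x ahead of the robot, y to its left, z up, the work surface at z = 0. Lengths are in m, angles in rad, forces in N, time in s.
With the tool pointing down it reaches from about 0.35 to 0.875 m from the base axis. Payload 4.2 kg.
Tool frame: the origin (TCP) lies at the centre of the arm's flange, where the gripper is bolted on; the fingertips stand 173 mm ahead of it and the grasp point (between the pads) lies r.grip_depth ahead of it (r.grip_depth is the distance from the TCP to the grasp point, in m); z points along the fingers, y is the line along which they close (so a half turn about z gives the same grasp; the last joint's range is limited). The gripper opens to 85 mm and grips with 20 to 120 N. Pads are 22 mm wide; open, the fingers measure 114 mm over their backs; the gripper's body (76 mm by 85 mm) begins 54 mm behind the grasp point. The pads swing forward as they close: fully open they stand 13 mm farther back than shut.
Start: joints at [-0.972, 0.385, 0.008, 0, -1.194, -0.259], TCP at [0.208, -0.589, 0.405] pointing down, gripper open.
Joint ranges: [-3.14, 3.14], [-1.21, 2.06], [-1.07, 1.41], [-3.16, 2.05], [-2.99, -0.16], [-3.1, 3.1]. Speed limits (rad/s): [2.79, 2.79, 3.14, 3.14, 3.14, 3.14].

## Interface

Orientations are given as a unit quaternion [x, y, z, w].
In Python, from workcell import r gives the robot as it stands.
- The arm moves only by the shell command python3 -m handwheel 'ROWS' [OPENING] [FORCE]. ROWS is text: rows parted by semicolons, each of 6 numbers parted by spaces: the shift along the tool's x, y, z in mm, then the turn, a rotation vector about the tool's x, y, z in degrees. In form: tx ty tz wx wy wz; .... A call has exactly 5 rows; each row shifts and turns the commanded pose from where the row before left it, along the tool's axes as they then stand; what a row does not reach is not made up. A row lasts 1/8 s, in which the tool goes at most 62.5 mm and 10.7 degrees, less where a joint would pass 70% of its speed; a pose out of reach is approached as far as the arm can. A call with a gripper value outside its range is refused whole. OPENING is the opening in per cent of the stroke, from 0 (shut) to 100 (fully open), set as the call begins (- or left out, the last holds). The fingers move at their own pace and stop on an object; FORCE is the grip in N (left out, the last holds). Time passes only in rows, so rows that do not move let the fingers close, or fill a call up. It gives the time, the measured TCP pose, the force, the opening and the grip force at its end, in the units of the state.
- r.read_state(): the state, without advancing time (a new reading comes with each control period).
- r.grab_frame(name): name is "scene" or "top" or "wrist"; returns the picture (384x512x3 uint8, red, green, blue); there is no depth.
- r.calibration(name): a dict with "fx", "fy", "cx", "cy" (pixels), "extrinsics" (4x4, takes a point from camera to world coordinates). Camera axes: x right, y down, z forward; pixel columns grow to the right and rows downward; lengths in m; the calibration is good to about 2 mm. The wrist camera is an equidistant fisheye: a pixel r from the principal point sees the ray r / f radians off the axis. A picture is of the moment at which its call begins: read the wrist's pose just before it. calibration takes no time and is no camera call; for the wrist camera it gives the pose at the moment of the call.
- r.finish_job(): hands the job in; it is judged then, once.
The state is a dict: "time": time; "q": joint angles; "joint_velocities": joint speeds; "effort": joint torques, N m; "tcp_pos": TCP position; "ee_rot": TCP orientation; "force": force on the tool from outside, world axes, zero at the start; "wrist_torque": the same for the moment, N m; "gripper_width": opening from 0.0 (shut) to 1.0 (fully open); "grip_force": force on a finger pad.
Only numpy, scipy, OpenCV 4.12 (cv2) and the standard library are available. Lean on these libraries where they do the work, as an engineer would, in place of code of your own. Each camera call takes 0.05 s, during which the arm holds its last target. There are 200 camera calls.

## Working session

There is one attempt and no reset: what is moved stays moved. The work goes in short steps, Python scripts to look and compute and a shell command to move; the robot and the scene stay as the last step left them, time stands still between calls to the robot, and variables do not carry over. Pictures are saved under pics/ and viewed, at most 14 in all, crops included, and the job is handed in when it is done.

```bash
mkdir -p pics; ls
python3 - <<'E'
from workcell import r
import cv2
print(r.read_state(), r.grip_depth)
for n in("scene","top","wrist"):
    c=r.calibration(n); print(n,{k:(v if k!="extrinsics" else [[round(x,3) for x in q] for q in v]) for k,v in c.items()})
    im=r.grab_frame(n); cv2.imwrite(f"pics/{n}0.png",im[:,:,::-1])
E
```

```text
pics
{'time': 0.0, 'q': array([-9.72415659e-01,  3.85575133e-01,  6.61270247e-03, -4.98526943e-04,
       -1.19398033e+00, -2.58644408e-01]), 'joint_velocities': array([-4.71247984e-04, -3.91554219e-04,  8.98885101e-04,  2.89875498e-04,
        5.77475674e-04, -5.51150111e-05]), 'effort': array([ 5.87542927e-04, -3.92287838e+01,  1.88400203e+01,  4.18596178e+00,
       -4.61930176e-03, -1.92305708e-05]), 'tcp_pos': array([ 0.2082669 , -0.58906367,  0.40360488]), 'ee_rot': array([-1.68961631e-01,  9.85622018e-01,  1.07244533e-03, -2.35210432e-04]), 'force': array([0.2984342 , 0.84039877, 0.82425591]), 'wrist_torque': array([ 0.00905569, -0.00759756, -0.01135152]), 'grip_force': 0.0, 'gripper_width': 1.0005609808159188} 0.1547
scene {'fx': 493.7756365221628, 'fy': 493.7756365221628, 'cx': 254.01668770321115, 'cy': 192.5117818394843, 'extrinsics': [[np.float64(0.445), np.float64(-0.558), np.float64(0.7), np.float64(-0.46)], [np.float64(-0.895), np.float64(-0.261), np.float64(0.361), np.float64(-0.493)], [np.float64(-0.018), np.float64(-0.787), np.float64(-0.616), np.float64(0.963)], [np
[... 226 characters left out ...]
, np.float64(0.093), np.float64(0.454)], [np.float64(-0.999), np.float64(-0.016), np.float64(-0.03), np.float64(0.045)], [np.float64(0.031), np.float64(-0.093), np.float64(-0.995), np.float64(1.15)], [np.float64(0.0), np.float64(0.0), np.float64(0.0), np.float64(1.0)]]}
wrist {'fx': 297.3186396354542, 'fy': 297.3186396354542, 'cx': 250.40371283721882, 'cy': 191.95871154070053, 'extrinsics': [[np.float64(-0.334), np.float64(0.904), np.float64(0.266), np.float64(0.14)], [np.float64(0.943), np.float64(0.32), np.float64(0.096), np.float64(-0.613)], [np.float64(0.001), np.float64(0.283), np.float64(-0.959), np.float64(0.372)], [np.float64(0.0), np.float64(0.0), np.float64(0.0), np.float64(1.0)]]}
```

View pics/top0.png

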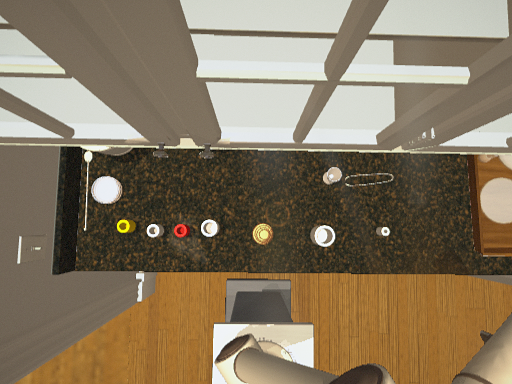

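View pics/scene0.png

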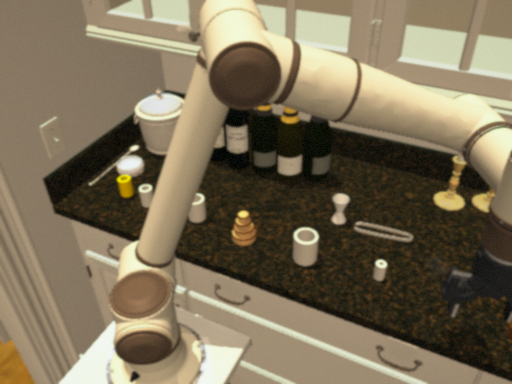

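The top view shows, left to right: yellow look-alike (125,226), white jar (154,230), red look-alike (181,230), white jar (210,228), lid stack (262,234), large white jar (323,236) and tiny white jar (384,231). By size and colour, small should be 154, medium 210, large 323 and tiny 384. The jigger is at (333,175) and the tongs at (370,180). I'll measure them and enlarge a crop to confirm.

```bash
cat > h.py <<'E'
from workcell import r
import numpy as np, cv2
def ray(c,u,v,fish=False):
    x,y=(u-c["cx"])/c["fx"],(v-c["cy"])/c["fy"]
    if fish:
        t=np.hypot(x,y); d=np.array([x/t*np.sin(t),y/t*np.sin(t),np.cos(t)]) if t>1e-9 else np.array([0,0,1.])
    else: d=np.array([x,y,1.])
    E=np.array(c["extrinsics"],float); return E[:3,3],E[:3,:3]@d
def plane(c,u,v,z,fish=False):
    o,d=ray(c,u,v,fish); return o+d*(z-o[2])/d[2]
def circ_on_plane(c,cnt,z,fish=False):
    "contour -> plane points -> min enclosing circle (centre, diameter) in mm"
    p=np.array([plane(c,u,v,z,fish)[:2]*1000 for u,v in cnt.reshape(-1,2)],np.float32)
    (x,y),R=cv2.minEnclosingCircle(p); e=cv2.fitEllipse(p) if len(p)>5 else None
    return (x,y,2*R),e
E
python3 - <<'E'
from h import *
im=cv2.imread("pics/top0.png"); c=r.calibration("top")
hsv=cv2.cvtColor(im,cv2.COLOR_BGR2HSV)
W=((hsv[...,2]>120)&(hsv[...,1]<60)).astype(np.uint8)
for n,(u,v),z in(("large",(323,236),.084),("medium",(210,228),.074),("small",(154,230),.064),("tiny",(384,231),.054)):
    m=np.zeros_like(W); m[v-16:v+17,u-16:u+17]=W[v-16:v+17,u-16:u+17]
    k,_=cv2.findContours(m,cv2.RETR_EXTERNAL,cv2.CHAIN_APPROX_NONE)
    k=max(k,key=cv2.contourArea); print(n,cv2.boundingRect(k),plane(c,*cv2.minEnclosingCircle(k)[0],z).round(4),np.round(circ_on_plane(c,k,z)[0],1))
S=((hsv[...,0]>8)&(hsv[...,0]<28)&(hsv[...,2]>140)).astype(np.uint8);m=np.zeros_like(S);m[218:250,246:280]=S[218:250,246:280]
k,_=cv2.findContours(m,cv2.RETR_EXTERNAL,cv2.CHAIN_APPROX_NONE);k=max(k,key=cv2.contourArea);print("stack",cv2.boundingRect(k),circ_on_plane(c,k,.022)[0])
for n,u,v,z in(("jigger",333,175,.08),("tongsL",346,181,.01),("tongsR",393,179,.01),("yel",125,226,.064),("red",181,230,.064),("wallbase",300,272,0)):print(n,plane(c,u,v,z).round(3))
cv2.imwrite("pics/crop0.png",cv2.resize(im[205:255,105:405],None,fx=2.66,fy=2.66,interpolation=cv2.INTER_CUBIC))
E
```

```text
large (315, 225, 20, 22) [ 0.4332 -0.1785  0.084 ] [ 433.5 -178.4   64.5]
medium (201, 219, 17, 18) [0.4523 0.1709 0.074 ] [452.5 171.   52.9]
small (147, 224, 13, 14) [0.4421 0.3418 0.064 ] [442.5 342.   41. ]
tiny (381, 227, 9, 9) [ 0.4494 -0.3756  0.054 ] [ 449.3 -375.5   27.9]
stack (253, 223, 20, 22) (436.5567321777344, 6.870494842529297, 66.87415313720703)
jigger [ 0.62  -0.207  0.08 ]
tongsL [ 0.611 -0.266  0.01 ]
tongsR [ 0.621 -0.423  0.01 ]
yel [0.454 0.426 0.064]
red [0.444 0.257 0.064]
wallbase [ 0.314 -0.116  0.   ]
```

View pics/crop0.png

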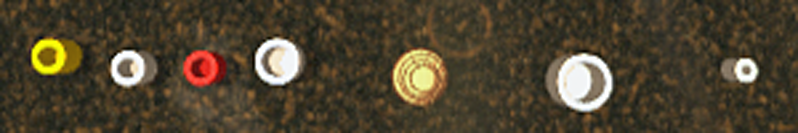

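The crop confirms the choice: four white rims of 64, 53, 41 and 28 mm, with red and yellow look-alikes beside the small jar. I'm moving to hover over the stack.

```bash
python3 -m handwheel '0 0 0 0 0 9.8; 0 0 0 0 0 9.7; -20 45 0 0 0 0; -20 45 0 0 0 0; -20 45 0 0 0 0' 100 30
python3 -m handwheel '-20 45 0 0 0 0; -20 45 0 0 0 0; -20 45 0 0 0 0; -20 45 0 0 0 0; -20 45 0 0 0 0'
python3 -m handwheel '-20 45 0 0 0 0; -10 45 0 0 0 0; 0 45 20 0 0 0; 0 0 10 0 0 0; 0 0 0 0 0 0' 60
cat > look.py <<'E'
import sys
from h import *
s=r.read_state(); c=r.calibration("wrist"); im=r.grab_frame("wrist")[:,:,::-1]; cv2.imwrite(f"pics/{sys.argv[1]}.png",im)
np.save(f"pics/{sys.argv[1]}.npy",c,allow_pickle=True)
print(s["tcp_pos"].round(4),s["ee_rot"].round(4))
E
python3 look.py w1
```

```text
time: 0.78
tcp_pos: [0.2687, -0.4529, 0.4043]
ee_rot: [0.001, 1.0, 0.0, -0.0]
force: [-1.0, 0.4, -0.3]
gripper_width: 0.997
grip_force: 0.0
time: 1.4
tcp_pos: [0.3688, -0.2278, 0.4047]
ee_rot: [0.0, 1.0, 0.0, 0.0]
force: [0.1, -0.8, -1.0]
gripper_width: 1.0
grip_force: 0.0
time: 2.02
tcp_pos: [0.3984, -0.0943, 0.3741]
ee_rot: [-0.0, 1.0, -0.0, -0.001]
force: [0.6, -0.0, 0.4]
gripper_width: 0.604
grip_force: 0.0
[ 0.3984 -0.0943  0.3741] [-1.e-04  1.e+00 -2.e-04 -9.e-04]
```

View pics/w1.png

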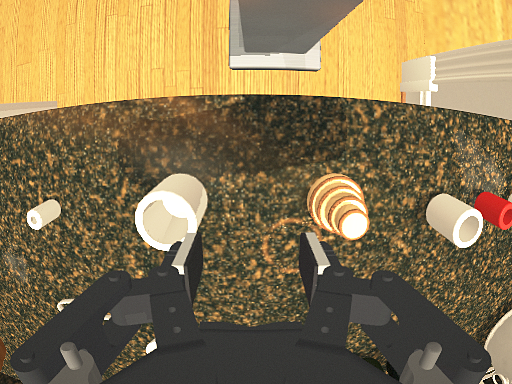

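The wrist view shows the large jar's rim at (167,218), tiny at (37,216), medium at (466,226), and the stack with its top lid at (351,223). I'll refine all of these from this one picture.

```bash
cat > meas.py <<'E'
import sys
from h import *
# usage: name z u v [win] : contour around u,v of bright/wood blob -> circle on plane z
def blob(name,z,u,v,win=30,mode="white"):
    im=cv2.imread(f"pics/{name}.png"); c=np.load(f"pics/{name}.npy",allow_pickle=True).item()
    h=cv2.cvtColor(im,cv2.COLOR_BGR2HSV).astype(int)
    M=(h[...,2]>225) if mode=="white" else ((h[...,2]>170)&(h[...,1]<int(mode)))
    M=M.astype(np.uint8); w=np.zeros_like(M); a,b=max(v-win,0),max(u-win,0); w[a:v+win,b:u+win]=M[a:v+win,b:u+win]
    k,_=cv2.findContours(w,cv2.RETR_EXTERNAL,cv2.CHAIN_APPROX_NONE)
    k=max(k,key=lambda q:cv2.contourArea(q)); (x,y,D),e=circ_on_plane(c,k,z,True)
    print(name,(u,v),cv2.boundingRect(k),"circle",np.round((x,y,D),1),"ell",np.round(e[0]+e[1],1))
E
python3 - <<'E'
from meas import *
for a in((.084,167,218,35),(.088,351,223,20),(.054,37,216,18),(.074,466,226,28)):blob("w1",*a)
im=cv2.imread("pics/w1.png")
cv2.imwrite("pics/c1.png",np.hstack([cv2.resize(im[165:255,120:220],None,fx=4,fy=4),cv2.resize(im[165:255,295:395],None,fx=4,fy=4)]))
E
```

```text
w1 (167, 218) (135, 183, 67, 68) circle [ 425.9 -175.4   81.3] ell [ 426.7 -175.9   57.5   75. ]
w1 (351, 223) (331, 203, 39, 37) circle [ 4.285e+02 -1.000e-01  4.600e+01] ell [428.5   1.1  36.9  43.2]
w1 (37, 216) (27, 200, 28, 30) circle [ 438.3 -358.1   65. ] ell [ 441.1 -359.6   27.2   65.1]
w1 (466, 226) (438, 198, 45, 50) circle [439.9 150.8  97.3] ell [442.3 160.3  46.2  93.5]
```

View pics/c1.png

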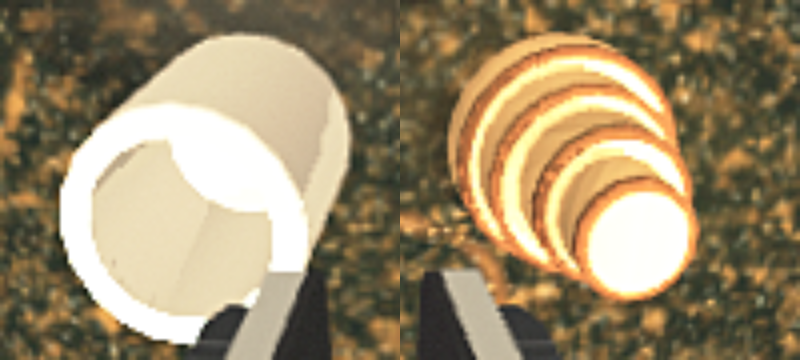

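The left crop is the large jar's rim, outer ellipse centred near (165.5,221). The right crop is the top lid, centred near (354,225).

Run:
```python
from h import *
c=np.load("pics/w1.npy",allow_pickle=True).item()
for u,v,z in((165.5,221,.084),(354,225,.088)):print(plane(c,u,v,z,True).round(4))
# lid edges left/right
print(plane(c,295+(575-400)/4,225,.088,True).round(4),plane(c,295+(696-400)/4,225,.088,True).round(4))
# scene-camera check of the top camera results
ct,cs=r.calibration("top"),r.calibration("scene")
E=np.linalg.inv(np.array(cs["extrinsics"],float))
for p in((.4335,-.1784,.084),(.4367,.0069,.088),(.4525,.171,.074),(.4425,.342,.064),(.4493,-.3755,.054)):
    q=E@np.r_[p,1]; print(p,(q[:2]/q[2]*cs["fx"]+[cs["cx"],cs["cy"]]).round(1))
```

```text
[ 0.4308 -0.1764  0.084 ]
[0.4335 0.0058 0.088 ]
[ 0.4331 -0.0099  0.088 ] [0.434 0.022 0.088]
(0.4335, -0.1784, 0.084) [304.9 235.1]
(0.4367, 0.0069, 0.088) [242.1 213.4]
(0.4525, 0.171, 0.074) [194.4 198.1]
(0.4425, 0.342, 0.064) [144.6 187.5]
(0.4493, -0.3755, 0.054) [379.9 262.9]
```

```bash
python3 -m handwheel '-18 50 0 0 0 0; -17.5 50.5 0 0 0 0; 0 0 40 0 0 0; 0 0 30 0 0 0; 0 0 0 0 0 0' 60 30
python3 -m handwheel '0 0 30 0 0 0; 0 0 20 0 0 0; 0 0 14 0 0 0; 0 0 0 0 0 0; 0 0 0 0 0 0'
python3 look.py w2
```

```text
time: 2.7
tcp_pos: [0.434, 0.0051, 0.3035]
ee_rot: [0.001, 1.0, -0.001, -0.002]
force: [0.7, -0.2, 0.6]
gripper_width: 0.599
grip_force: 0.0
time: 3.32
tcp_pos: [0.435, 0.006, 0.2421]
ee_rot: [0.001, 1.0, 0.0, 0.001]
force: [-0.2, 0.2, -0.4]
gripper_width: 0.602
grip_force: 0.0
[0.435  0.006  0.2421] [5.0e-04 1.0e+00 4.0e-04 1.4e-03]
```

View pics/w2.png

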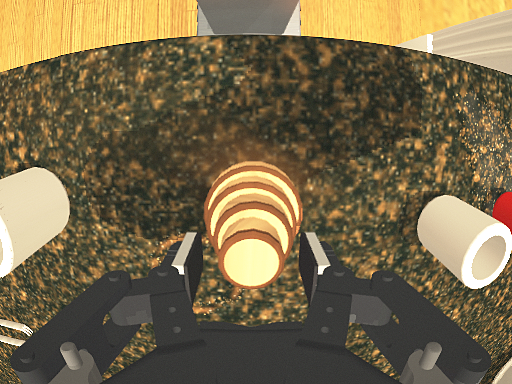

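The stack's top lid, at (252,260), lies centred between the fingertips. I'm closing and lifting.

```bash
python3 -m handwheel '0 0 0 0 0 0; 0 0 0 0 0 0; 0 0 0 0 0 0; 0 0 0 0 0 0; 0 0 0 0 0 0' 0 30
python3 -m handwheel '0 0 -5 0 0 0; 0 0 -15 0 0 0; 0 0 -20 0 0 0; 0 0 -30 0 0 0; 0 0 0 0 0 0'
python3 look.py w3
```

```text
time: 4.0
tcp_pos: [0.4345, 0.0062, 0.2417]
ee_rot: [-0.0, 1.0, 0.0, 0.001]
force: [-0.1, -0.6, 6.2]
gripper_width: 0.361
grip_force: 29.5
time: 4.62
tcp_pos: [0.4347, 0.0064, 0.3129]
ee_rot: [0.0, 1.0, 0.001, 0.003]
force: [0.6, 0.2, -1.6]
gripper_width: 0.36
grip_force: 29.7
[0.4347 0.0064 0.3129] [1.0e-04 1.0e+00 9.0e-04 2.7e-03]
```

View pics/w3.png

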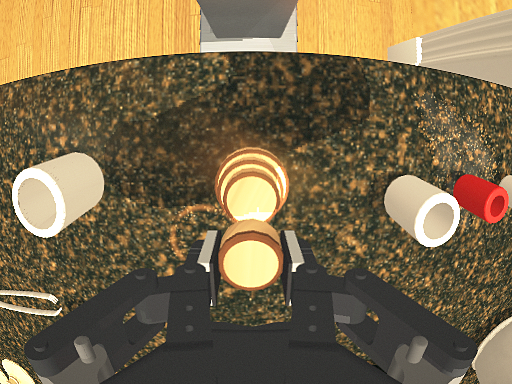

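Lid_tiny is held level, at (250,262). I'm carrying it toward the tiny jar and stopping short to measure.

```bash
python3 -m handwheel '-2 -40 0 0 0 0; -3 -60 0 0 0 0; -3 -60 0 0 0 0; -2 -60 0 0 0 0; -2 -60 0 0 0 0'
python3 -m handwheel '0 -30 0 0 0 0; 0 0 0 0 0 0; 0 0 0 0 0 0; 0 0 0 0 0 0; 0 0 0 0 0 0'
python3 look.py w4
python3 - <<'E'
from meas import *
c=np.load("pics/w4.npy",allow_pickle=True).item();E=np.linalg.inv(np.array(c["extrinsics"],float))
for p in((.449,-.3755,.054),(.432,-.1775,.084)):
    q=E@np.r_[p,1];t=np.arctan2(np.hypot(q[0],q[1]),q[2]);n=np.hypot(q[0],q[1]);print((q[:2]/n*t*c["fx"]+[c["cx"],c["cy"]]).round(1))
E
```

```text
time: 5.3
tcp_pos: [0.4455, -0.2757, 0.3095]
ee_rot: [0.0, 1.0, 0.0, -0.001]
force: [1.5, 0.4, -0.2]
gripper_width: 0.359
grip_force: 29.8
time: 5.92
tcp_pos: [0.4461, -0.3029, 0.3108]
ee_rot: [-0.001, 1.0, 0.0, 0.0]
force: [1.3, 0.5, -0.3]
gripper_width: 0.357
grip_force: 29.8
[ 0.4461 -0.3029  0.3108] [-5.e-04  1.e+00  0.e+00  1.e-04]
[162.4 202.3]
[414.3 193.4]
```

View pics/w4.png

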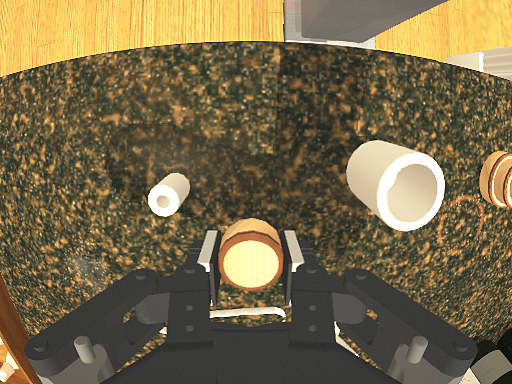

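The tiny jar's rim is at about (163.5,200) and the large jar's at (414.5,190), both within about 2 px of prediction.

Run:
```python
from h import *
c=np.load("pics/w4.npy",allow_pickle=True).item()
im=cv2.imread("pics/w4.png");g=im.min(2)
for n,u,v,z,w in(("tiny",163,200,.054,17),("large",414,192,.084,42)):
    for th in(215,235,248):
        m=np.zeros_like(g);m[v-w:v+w,u-w:u+w]=(g[v-w:v+w,u-w:u+w]>th)
        k,_=cv2.findContours(m,0,1);k=max(k,key=cv2.contourArea);(x,y,D),e=circ_on_plane(c,k,z,True);print(n,th,np.round((x,y,D),1),np.round(e[0]+e[1],1))
print(plane(c,163.5,200,.054,True).round(4),plane(c,414.5,190,.084,True).round(4))
```

```text
tiny 215 [ 447.4 -375.2   27.2] [ 447.4 -375.1   25.8   26.4]
tiny 235 [ 447.5 -375.2   27. ] [ 447.6 -375.2   25.5   25.9]
tiny 248 [ 447.6 -375.2   26.9] [ 447.7 -375.3   25.1   25.8]
large 215 [ 431.5 -179.2   63.3] [ 431.4 -179.2   61.3   62.3]
large 235 [ 431.4 -178.8   62.8] [ 431.5 -178.9   61.1   61.6]
large 248 [ 431.6 -178.8   62.4] [ 431.6 -178.7   60.5   61.4]
[ 0.447  -0.3743  0.054 ] [ 0.4293 -0.1778  0.084 ]
```

```bash
python3 -m handwheel '-1 -40 0 0 0 0; -1 -32 0 0 0 0; 0 0 20 0 0 0; 0 0 25 0 0 0; 0 0 0 0 0 0'
python3 -m handwheel '0 0 20 0 0 0; 0 0 10 0 0 0; 0 0 3 0 0 0; 0 0 0 0 0 0; 0 0 0 0 0 0'
```

```text
time: 6.6
tcp_pos: [0.4474, -0.3753, 0.264]
ee_rot: [0.0, 1.0, 0.001, -0.002]
force: [0.8, 0.1, -0.0]
gripper_width: 0.36
grip_force: 29.9
time: 7.22
tcp_pos: [0.4482, -0.376, 0.2334]
ee_rot: [0.0, 1.0, -0.0, 0.001]
force: [0.3, 0.5, -0.5]
gripper_width: 0.357
grip_force: 29.9
```

```bash
python3 -m handwheel '0 0 1 0 0 0; 0 0 1 0 0 0; 0 0 0.5 0 0 0; 0 0 0 0 0 0; 0 0 0 0 0 0'
```

```text
time: 7.85
tcp_pos: [0.4479, -0.3759, 0.2302]
ee_rot: [0.0, 1.0, -0.0, -0.0]
force: [-0.2, 0.8, -0.5]
gripper_width: 0.358
grip_force: 29.9
```

```bash
python3 -m handwheel '0 0 1 0 0 0; 0 0 0 0 0 0; 0 0 0 0 0 0; 0 0 0 0 0 0; 0 0 0 0 0 0'
```

```text
time: 8.48
tcp_pos: [0.4481, -0.376, 0.2296]
ee_rot: [0.0, 1.0, -0.0, 0.0]
force: [-0.4, 0.3, 4.3]
gripper_width: 0.356
grip_force: 30.3
```

Contact with the rim. I'm releasing, rising and looking.

```bash
python3 -m handwheel '0 0 0 0 0 0; 0 0 0 0 0 0; 0 0 0 0 0 0; 0 0 -3 0 0 0; 0 0 -10 0 0 0' 55 30
python3 -m handwheel '0 0 -20 0 0 0; 0 20 -30 0 0 0; 0 50 -10 0 0 0; 0 40 0 0 0 0; 0 0 0 0 0 0' 70
python3 look.py w5
python3 - <<'E'
from h import *
im=cv2.imread("pics/w5.png");cv2.imwrite("pics/c5.png",cv2.resize(im[120:260,60:240],None,fx=3,fy=3))
E
```

```text
time: 9.1
tcp_pos: [0.4478, -0.3758, 0.2421]
ee_rot: [0.0, 1.0, 0.0, -0.001]
force: [0.2, -0.5, -0.1]
gripper_width: 0.551
grip_force: 0.0
time: 9.72
tcp_pos: [0.4479, -0.2639, 0.3036]
ee_rot: [-0.001, 1.0, -0.0, 0.001]
force: [0.3, 0.3, 0.1]
gripper_width: 0.704
grip_force: 0.0
[ 0.4479 -0.2639  0.3036] [-1.4e-03  1.0e+00 -1.0e-04  8.0e-04]
```

View pics/c5.png

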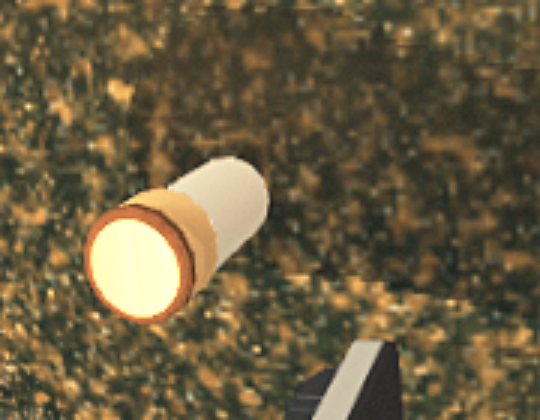

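The tiny lid sits flat and centred on its jar, disc centre at crop (137,262). Next is the small lid: back over the stack and measure.

```bash
python3 -m handwheel '2 40 0 0 0 0; 3 60 0 0 0 0; 3 60 0 0 0 0; 3 60 0 0 0 0; 3 48 0 0 0 0' 70
python3 -m handwheel '0 0 10 0 0 0; 0 0 0 0 0 0; 0 0 0 0 0 0; 0 0 0 0 0 0; 0 0 0 0 0 0'
python3 look.py w6
cat > lid.py <<'E'
import sys
from h import *
n,z,x,y=sys.argv[1],*map(float,sys.argv[2:5])
c=np.load(f"pics/{n}.npy",allow_pickle=True).item();im=cv2.imread(f"pics/{n}.png")
E=np.linalg.inv(np.array(c["extrinsics"],float));q=E@np.r_[x,y,z,1];h=np.hypot(q[0],q[1]);t=np.arctan2(h,q[2]);p=q[:2]/h*t*c["fx"]+[c["cx"],c["cy"]]
print("expected px",p.round(1))
jar=len(sys.argv)>5 and sys.argv[5]=="jar"
g=im.min(2) if jar else im[...,0]
for th in ((215,235,248) if jar else (120,150,180)):
    m=(g>th).astype(np.uint8); k,_=cv2.findContours(m,cv2.RETR_EXTERNAL,1)
    k=[a for a in k if cv2.contourArea(a)>60]; k=min(k,key=lambda a:abs(cv2.pointPolygonTest(a,tuple(map(float,p)),True)) if cv2.pointPolygonTest(a,tuple(map(float,p)),False)<0 else -1)
    (X,Y,D),e=circ_on_plane(c,k,z,True);print(th,cv2.boundingRect(k),np.round((X,Y,D),1),np.round(e[0]+e[1],1))
E
python3 lid.py w6 .066 .434 .006; python3 lid.py w5 .076 .4476 -.3752; python3 lid.py w6 .074 .4505 .170 jar;python3 lid.py w6 .084 .4315 -.179 jar
```

```text
time: 10.4
tcp_pos: [0.4345, 0.0036, 0.3028]
ee_rot: [0.0, 1.0, 0.0, 0.001]
force: [1.3, 0.4, -0.6]
gripper_width: 0.704
grip_force: 0.0
time: 11.02
tcp_pos: [0.4342, 0.0015, 0.2923]
ee_rot: [0.001, 1.0, 0.0, 0.0]
force: [0.2, -0.4, -0.1]
gripper_width: 0.703
grip_force: 0.0
[0.4342 0.0015 0.2923] [1.e-03 1.e+00 0.e+00 1.e-04]
expected px [256.9 212.4]
120 (232, 186, 54, 51) [433.8   7.3  38.4] [433.7   7.3  37.4  37.7]
150 (232, 186, 54, 51) [433.7   7.4  38.1] [433.8   7.4  37.1  37.2]
180 (240, 188, 46, 49) [434.2   7.6  37.4] [436.   12.6  24.   37.8]
expected px [104.9 209.2]
120 (90, 193, 30, 33) [ 447.6 -375.7   26.5] [ 447.7 -375.8   25.5   25.9]
150 (91, 193, 29, 32) [ 447.6 -375.9   26.1] [ 447.5 -375.7   25.    25.3]
180 (91, 193, 28, 32) [ 447.5 -375.9   25.7] [ 447.5 -375.8   24.5   25. ]
expected px [454.3 231. ]
215 (431, 202, 47, 57) [450.  171.3  52. ] [450.4 171.   49.6  50.8]
235 (431, 202, 47, 57) [450.3 171.2  51.5] [450.5 171.1  49.6  50.4]
248 (432, 202, 46, 57) [450.5 171.3  51. ] [450.6 171.2  49.5  49.9]
expected px [ 24.6 213.4]
215 (2, 176, 56, 74) [ 431.7 -176.1   64.4] [ 431.7 -175.9   61.7   63.4]
235 (2, 176, 56, 74) [ 432.1 -176.    64.1] [ 431.7 -176.2   61.5   62.9]
248 (2, 176, 55, 74) [ 431.7 -176.3   63.6] [ 431.8 -176.5   61.2   62.4]
```

Tiny lid is within 1 mm of its jar's axis. Small lid is at (434, 7.4) mm. Descending on it.

```bash
python3 -m handwheel '0 6 0 0 0 0; 0 0 30 0 0 0; 0 0 25 0 0 0; 0 0 14 0 0 0; 0 0 0 0 0 0' 66 30
python3 -m handwheel '0 0 0 0 0 0; 0 0 0 0 0 0; 0 0 0 0 0 0; 0 0 0 0 0 0; 0 0 0 0 0 0' 0 30
python3 -m handwheel '0 0 -5 0 0 0; 0 0 -15 0 0 0; 0 0 -30 0 0 0; 0 0 -40 0 0 0; 0 0 0 0 0 0'
```

```text
time: 11.7
tcp_pos: [0.434, 0.0083, 0.2224]
ee_rot: [0.0, 1.0, -0.001, -0.001]
force: [-0.5, -0.4, -0.3]
gripper_width: 0.662
grip_force: 0.0
time: 12.32
tcp_pos: [0.4345, 0.0083, 0.2239]
ee_rot: [0.0, 1.0, 0.0, 0.001]
force: [-1.4, 1.4, 6.2]
gripper_width: 0.496
grip_force: 31.0
time: 12.95
tcp_pos: [0.4348, 0.0082, 0.3159]
ee_rot: [0.0, 1.0, 0.001, 0.003]
force: [0.1, -0.3, -0.7]
gripper_width: 0.493
grip_force: 30.6
```

```bash
python3 -m handwheel '0 40 0 0 0 0; -1 60 0 0 0 0; -1 60 0 0 0 0; -1 60 0 0 0 0; -1 40 0 0 0 0'
python3 -m handwheel '0 0 0 0 0 0; 0 0 0 0 0 0; 0 0 0 0 0 0; 0 0 0 0 0 0; 0 0 0 0 0 0'
python3 look.py w7
python3 lid.py w7 .064 .4405 .342 jar; python3 lid.py w7 .074 .4505 .171 jar
```

```text
time: 13.58
tcp_pos: [0.4378, 0.2703, 0.3121]
ee_rot: [-0.0, 1.0, -0.001, -0.001]
force: [0.7, -0.4, -0.2]
gripper_width: 0.494
grip_force: 30.6
time: 14.2
tcp_pos: [0.4384, 0.2675, 0.3134]
ee_rot: [0.001, 1.0, 0.0, 0.0]
force: [0.6, 0.2, -1.8]
gripper_width: 0.496
grip_force: 30.6
[0.4384 0.2675 0.3134] [8.e-04 1.e+00 1.e-04 0.e+00]
expected px [343.3 204.5]
215 (322, 181, 46, 46) [440.5 343.5  39. ] [440.5 343.4  37.7  38. ]
235 (322, 182, 46, 45) [440.7 343.5  38.6] [440.7 343.5  37.4  37.8]
248 (322, 182, 46, 45) [440.7 343.5  38.6] [440.7 343.6  37.2  37.7]
expected px [129.6 220.1]
215 (105, 191, 57, 59) [451.3 173.2  50.6] [451.2 173.1  48.9  49.5]
235 (105, 192, 56, 58) [451.6 172.9  49.9] [451.5 172.6  47.6  49. ]
248 (105, 209, 50, 41) [455.7 170.2  48.3] [446.4 174.8  51.3  55.3]
```

View pics/w7.png

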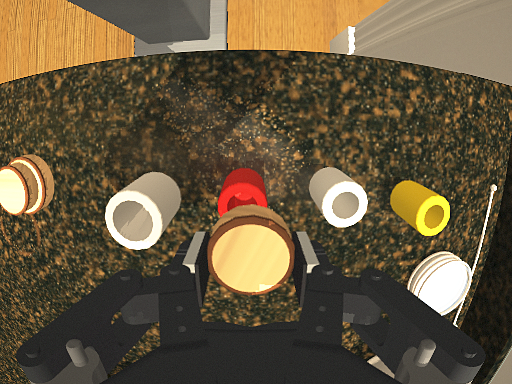

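The small lid is held level over the red look-alike at (243,190). The white small jar is at (344,204), with yellow at (432,217). Moving over the white one.

```bash
python3 -m handwheel '-1 40 0 0 0 0; -1.5 36 0 0 0 0; 0 0 20 0 0 0; 0 0 25 0 0 0; 0 0 0 0 0 0'
python3 -m handwheel '0 0 15 0 0 0; 0 0 7 0 0 0; 0 0 2 0 0 0; 0 0 0 0 0 0; 0 0 0 0 0 0'
```

```text
time: 14.88
tcp_pos: [0.4404, 0.3435, 0.2665]
ee_rot: [0.0, 1.0, -0.002, -0.001]
force: [0.1, -0.3, 0.1]
gripper_width: 0.498
grip_force: 30.7
time: 15.5
tcp_pos: [0.4409, 0.3443, 0.2446]
ee_rot: [0.0, 1.0, 0.0, 0.0]
force: [-0.1, -0.3, 0.1]
gripper_width: 0.496
grip_force: 30.7
```

```bash
python3 -m handwheel '0 0 1 0 0 0; 0 0 0 0 0 0; 0 0 0 0 0 0; 0 0 0 0 0 0; 0 0 0 0 0 0'; python3 -m handwheel '0 0 1 0 0 0; 0 0 0 0 0 0; 0 0 0 0 0 0; 0 0 0 0 0 0; 0 0 0 0 0 0'
```

```text
time: 16.12
tcp_pos: [0.441, 0.3443, 0.2437]
ee_rot: [0.0, 1.0, 0.0, 0.0]
force: [-1.1, -0.6, 4.9]
gripper_width: 0.497
grip_force: 31.1
time: 16.75
tcp_pos: [0.4411, 0.3444, 0.2436]
ee_rot: [-0.0, 1.0, 0.0, 0.001]
force: [-2.0, 0.6, 10.4]
gripper_width: 0.497
grip_force: 31.5
```

```bash
python3 -m handwheel '0 0 -0.5 0 0 0; 0 0 0 0 0 0; 0 0 0 0 0 0; 0 0 -3 0 0 0; 0 0 -10 0 0 0' 66 30
python3 -m handwheel '0 0 -20 0 0 0; 0 -10 -30 0 0 0; 0 -30 0 0 0 0; 0 -35 0 0 0 0; 0 0 0 0 0 0' 80
python3 look.py w8; python3 lid.py w8 .086 .4407 .3435
python3 -m handwheel '2 -40 0 0 0 0; 2 -60 0 0 0 0; 2 -60 0 0 0 0; 1 -60 0 0 0 0; 0 -42 0 0 0 0' 80
python3 -m handwheel '0 0 10 0 0 0; 0 0 0 0 0 0; 0 0 0 0 0 0; 0 0 0 0 0 0; 0 0 0 0 0 0'
python3 look.py w9; python3 lid.py w9 .044 .434 .008;python3 lid.py w9 .074 .4505 .170 jar;python3 lid.py w9 .084 .4315 -.179 jar
```

```text
time: 17.38
tcp_pos: [0.4407, 0.344, 0.2555]
ee_rot: [0.0, 1.0, -0.001, -0.0]
force: [0.5, 1.2, 0.0]
gripper_width: 0.661
grip_force: 0.0
time: 18.0
tcp_pos: [0.4405, 0.2673, 0.3066]
ee_rot: [0.001, 1.0, 0.0, 0.0]
force: [0.2, 0.5, 0.6]
gripper_width: 0.802
grip_force: 0.0
[0.4405 0.2673 0.3066] [1.3e-03 1.0e+00 2.0e-04 1.0e-04]
expected px [357.4 214.8]
120 (333, 188, 50, 51) [440.3 344.4  38.9] [440.3 344.5  37.8  38. ]
150 (334, 189, 49, 50) [440.4 344.5  38.5] [440.3 344.5  37.5  37.7]
180 (334, 189, 49, 50) [440.3 344.4  38.3] [440.3 344.5  37.3  37.6]
time: 18.68
tcp_pos: [0.4338, 0.0058, 0.3063]
ee_rot: [0.0, 1.0, 0.0, 0.001]
force: [-0.1, 0.3, 1.0]
gripper_width: 0.799
grip_force: 0.0
time: 19.3
tcp_pos: [0.4338, 0.0078, 0.2958]
ee_rot: [-0.0, 1.0, 0.0, 0.0]
force: [0.4, 0.7, 0.2]
gripper_width: 0.802
grip_force: 0.0
[0.4338 0.0078 0.2958] [-3.e-04  1.e+00  1.e-04  1.e-04]
expected px [250.7 201.6]
120 (217, 171, 64, 62) [434.8   6.7  50.8] [434.8   6.5  49.3  50. ]
150 (218, 172, 63, 60) [434.8   6.7  50.1] [434.9   6.5  48.9  49.3]
180 (218, 193, 63, 39) [435.5   6.4  49.3] [443.2   5.5  29.8  52.5]
expected px [446.3 230.7]
215 (423, 202, 47, 56) [450.1 171.3  51.8] [450.4 171.1  49.6  50.7]
235 (423, 202, 47, 56) [450.2 171.5  51.5] [450.5 171.2  49.6  50.2]
248 (423, 202, 47, 56) [450.5 171.4  51.1] [450.6 171.3  49.6  49.9]
expected px [ 22.1 211.7]
215 (0, 175, 54, 73) [ 431.8 -175.8   64.4] [ 431.7 -175.9   61.8   63.4]
235 (0, 175, 54, 72) [ 431.8 -176.2   63.9] [ 431.8 -176.2   61.4   62.8]
248 (0, 175, 53, 72) [ 431.8 -176.4   63.5] [ 431.8 -176.5   61.1   62.3]
```

Small lid is placed within 1 mm. Now the medium lid, at (434.8, 6.7) mm.

```bash
python3 -m handwheel '-1 -1 20 0 0 0; 0 0 30 0 0 0; 0 0 30 0 0 0; 0 0 17 0 0 0; 0 0 0 0 0 0' 82 30
python3 -m handwheel '0 0 0 0 0 0; 0 0 0 0 0 0; 0 0 0 0 0 0; 0 0 0 0 0 0; 0 0 0 0 0 0' 0 30
python3 -m handwheel '0 0 -5 0 0 0; 0 0 -20 0 0 0; 0 0 -40 0 0 0; 0 0 -45 0 0 0; 0 0 0 0 0 0'
```

```text
time: 19.98
tcp_pos: [0.4344, 0.0062, 0.1978]
ee_rot: [0.0, 1.0, -0.001, -0.001]
force: [0.4, -0.4, 0.8]
gripper_width: 0.82
grip_force: 0.0
time: 20.6
tcp_pos: [0.4351, 0.0063, 0.1996]
ee_rot: [0.0, 1.0, 0.0, 0.001]
force: [-1.3, 0.9, 5.7]
gripper_width: 0.636
grip_force: 32.2
time: 21.22
tcp_pos: [0.4354, 0.0064, 0.3121]
ee_rot: [0.0, 1.0, 0.001, 0.004]
force: [0.7, 0.5, -0.6]
gripper_width: 0.638
grip_force: 31.9
```

```bash
python3 -m handwheel '-4 40 0 0 0 0; -5 55 0 0 0 0; -4 50 0 0 0 0; -2.5 21 0 0 0 0; 0 0 0 0 0 0'
python3 -m handwheel '0 0 20 0 0 0; 0 0 20 0 0 0; 0 0 12 0 0 0; 0 0 5 0 0 0; 0 0 0 0 0 0'; python3 look.py w10
```

```text
time: 21.85
tcp_pos: [0.4501, 0.1728, 0.3078]
ee_rot: [-0.0, 1.0, -0.001, -0.001]
force: [-0.4, -0.8, -0.2]
gripper_width: 0.638
grip_force: 32.0
time: 22.48
tcp_pos: [0.4504, 0.1718, 0.252]
ee_rot: [0.0, 1.0, 0.0, 0.0]
force: [-0.6, -0.4, -0.8]
gripper_width: 0.638
grip_force: 32.0
[0.4504 0.1718 0.252 ] [5.e-04 1.e+00 0.e+00 2.e-04]
```

View pics/w10.png

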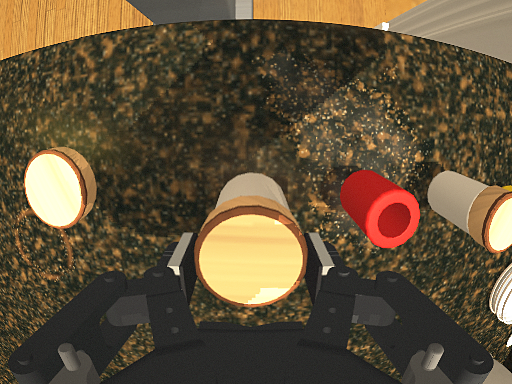

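The medium lid, at (251,257), is lined up over its jar, level and just above the rim. The small lid is seated at right (497,222). Lowering.

```bash
python3 -m handwheel '0 0 1 0 0 0; 0 0 0 0 0 0; 0 0 0 0 0 0; 0 0 0 0 0 0; 0 0 0 0 0 0'; python3 -m handwheel '0 0 0.7 0 0 0; 0 0 0 0 0 0; 0 0 0 0 0 0; 0 0 0 0 0 0; 0 0 0 0 0 0'
```

```text
time: 23.15
tcp_pos: [0.4505, 0.1722, 0.2514]
ee_rot: [0.0, 1.0, 0.0, 0.001]
force: [-0.6, -2.4, 6.4]
gripper_width: 0.636
grip_force: 32.5
time: 23.78
tcp_pos: [0.4505, 0.1722, 0.2514]
ee_rot: [-0.0, 1.0, 0.0, 0.001]
force: [-2.0, -1.4, 10.7]
gripper_width: 0.64
grip_force: 32.8
```

```bash
python3 -m handwheel '0 0 -0.5 0 0 0; 0 0 0 0 0 0; 0 0 0 0 0 0; 0 0 -3 0 0 0; 0 0 -10 0 0 0' 80 30
python3 -m handwheel '0 0 -20 0 0 0; 2 -20 -20 0 0 0; 5 -50 0 0 0 0; 5 -55 0 0 0 0; 4 -40 0 0 0 0' 100
python3 -m handwheel '0 0 0 0 0 0; 0 0 0 0 0 0; 0 0 0 0 0 0; 0 0 0 0 0 0; 0 0 0 0 0 0'
python3 look.py w11; python3 lid.py w11 .096 .4505 .1715;python3 lid.py w11 .022 .435 .0065;python3 lid.py w11 .084 .4315 -.178 jar
```

```text
time: 24.4
tcp_pos: [0.4501, 0.1721, 0.2635]
ee_rot: [0.0, 1.0, -0.0, -0.001]
force: [-0.5, -0.2, 0.3]
gripper_width: 0.8
grip_force: 0.0
time: 25.02
tcp_pos: [0.4336, 0.0055, 0.3044]
ee_rot: [0.0, 1.0, 0.0, 0.001]
force: [1.1, 0.2, -0.5]
gripper_width: 1.002
grip_force: 0.0
time: 25.65
tcp_pos: [0.4342, 0.0077, 0.3035]
ee_rot: [-0.0, 1.0, -0.0, -0.0]
force: [0.5, -0.2, 0.2]
gripper_width: 0.999
grip_force: 0.0
[0.4342 0.0077 0.3035] [-2.e-04  1.e+00 -0.e+00 -1.e-04]
expected px [457.4 237.2]
120 (434, 207, 47, 58) [450.  172.2  50.6] [449.9 172.2  49.4  49.8]
150 (434, 207, 47, 58) [449.9 172.2  50.3] [449.9 172.1  49.1  49.6]
180 (434, 207, 47, 58) [449.9 172.2  50.1] [449.9 172.2  48.9  49.3]
expected px [249.1 191.7]
120 (216, 158, 70, 68) [435.5   7.9  62.7] [435.5   7.8  61.3  61.8]
150 (216, 158, 70, 67) [435.6   7.7  62. ] [436.4   7.5  58.9  61.8]
180 (216, 193, 69, 32) [439.5   7.4  60.5] [450.5   7.5  28.5  63.4]
expected px [ 28.3 208.3]
215 (5, 172, 54, 72) [ 432.1 -176.    64.2] [ 431.7 -176.1   61.6   63.1]
235 (5, 172, 54, 72) [ 431.9 -176.3   63.9] [ 431.8 -176.3   61.4   62.6]
248 (5, 172, 53, 71) [ 432.  -176.6   63.3] [ 431.9 -176.6   61.    62. ]
```

Medium is good. Now the large lid, at (435.6, 7.8) mm.

```bash
python3 -m handwheel '-1 0 30 0 0 0; 0 0 40 0 0 0; 0 0 35 0 0 0; 0 0 15 0 0 0; 0 0 8 0 0 0' 100 30
python3 -m handwheel '0 0 0 0 0 0; 0 0 0 0 0 0; 0 0 0 0 0 0; 0 0 0 0 0 0; 0 0 0 0 0 0' 0 30
python3 -m handwheel '0 0 -5 0 0 0; 0 0 -30 0 0 0; 0 0 -50 0 0 0; 0 0 -50 0 0 0; 0 0 0 0 0 0'; python3 look.py w12
```

```text
time: 26.32
tcp_pos: [0.4352, 0.0073, 0.1746]
ee_rot: [0.0, 1.0, -0.0, -0.001]
force: [-0.1, 0.3, 0.2]
gripper_width: 1.005
grip_force: 0.0
time: 26.95
tcp_pos: [0.4354, 0.0073, 0.176]
ee_rot: [0.0, 1.0, 0.0, 0.001]
force: [-0.7, 0.6, 5.3]
gripper_width: 0.777
grip_force: 34.0
time: 27.58
tcp_pos: [0.436, 0.0074, 0.3143]
ee_rot: [0.0, 1.0, 0.002, 0.005]
force: [-0.8, 0.4, -1.2]
gripper_width: 0.778
grip_force: 34.1
[0.436  0.0074 0.3143] [0.     1.     0.0016 0.0046]
```

View pics/w12.png

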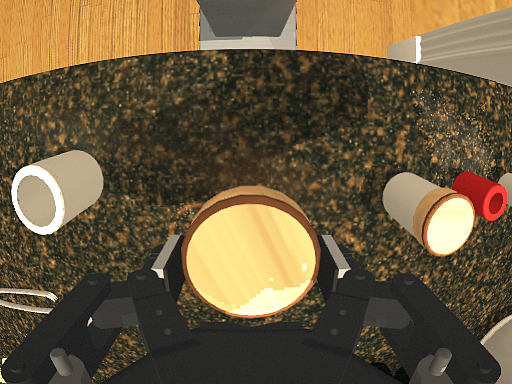

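The large lid is held level, at (252,254), and the large jar is at the left (39,200). Carrying it over.

```bash
python3 -m handwheel '1 -40 0 0 0 0; 1 -55 0 0 0 0; 1 -55 0 0 0 0; 1 -35 0 0 0 0; 0 0 0 0 0 0'
python3 -m handwheel '0 0 20 0 0 0; 0 0 17 0 0 0; 0 0 10 0 0 0; 0 0 4 0 0 0; 0 0 0 0 0 0'; python3 -m handwheel '0 0 1 0 0 0; 0 0 0 0 0 0; 0 0 0 0 0 0; 0 0 0 0 0 0; 0 0 0 0 0 0'
```

```text
time: 28.25
tcp_pos: [0.4301, -0.1796, 0.3084]
ee_rot: [0.003, 1.0, 0.0, -0.002]
force: [0.5, 0.7, -1.4]
gripper_width: 0.783
grip_force: 34.2
time: 28.88
tcp_pos: [0.4308, -0.1773, 0.26]
ee_rot: [-0.0, 1.0, 0.0, -0.001]
force: [-2.4, 2.0, 4.0]
gripper_width: 0.779
grip_force: 34.6
time: 29.5
tcp_pos: [0.4307, -0.1774, 0.2599]
ee_rot: [-0.0, 1.0, -0.0, -0.0]
force: [-3.9, 3.3, 10.9]
gripper_width: 0.781
grip_force: 35.1
```

Contact at the expected height. Releasing, retreating and checking.

```bash
python3 -m handwheel '0 0 -0.5 0 0 0; 0 0 0 0 0 0; 0 0 0 0 0 0; 0 0 0 0 0 0; 0 0 -10 0 0 0' 100 30
python3 -m handwheel '0 0 -20 0 0 0; 0 0 -30 0 0 0; 5 50 -20 0 0 0; 5 55 0 0 0 0; 0 0 0 0 0 0'
python3 -m handwheel '0 0 0 0 0 0; 0 0 0 0 0 0; 0 0 0 0 0 0; 0 0 0 0 0 0; 0 0 0 0 0 0'
python3 look.py w13; python3 lid.py w13 .106 .4316 -.178
python3 - <<'E'
from h import *
for n in("top","scene"):
    im=r.grab_frame(n)[:,:,::-1]; cv2.imwrite(f"pics/{n}1.png",im)
a=cv2.imread("pics/w13.png");t=cv2.imread("pics/top1.png")
cv2.imwrite("pics/fin.png",np.vstack([cv2.resize(t[165:250,105:405],(768,218),interpolation=cv2.INTER_CUBIC),cv2.resize(a[60:300],(768,360))]))
E
```

```text
time: 30.12
tcp_pos: [0.4308, -0.1779, 0.2687]
ee_rot: [0.0, 1.0, 0.0, -0.001]
force: [0.2, -0.7, -0.0]
gripper_width: 0.998
grip_force: 0.0
time: 30.75
tcp_pos: [0.4208, -0.0704, 0.3403]
ee_rot: [-0.003, 1.0, 0.0, 0.001]
force: [0.3, -0.5, 0.9]
gripper_width: 1.0
grip_force: 0.0
time: 31.38
tcp_pos: [0.4211, -0.0732, 0.3389]
ee_rot: [0.001, 1.0, -0.0, -0.0]
force: [0.4, -0.1, -0.7]
gripper_width: 1.003
grip_force: 0.0
[ 0.4211 -0.0732  0.3389] [ 7.e-04  1.e+00 -0.e+00 -1.e-04]
expected px [117.1 221.1]
120 (85, 183, 73, 103) [ 445.8 -176.8   91.1] [ 437.2 -176.9   58.6   83.3]
150 (85, 183, 73, 102) [ 445.4 -177.3   89.9] [ 437.  -177.1   58.2   82.5]
180 (85, 183, 61, 73) [ 431.3 -178.1   61.4] [ 434.  -184.4   43.6   63.9]
```

View pics/fin.png

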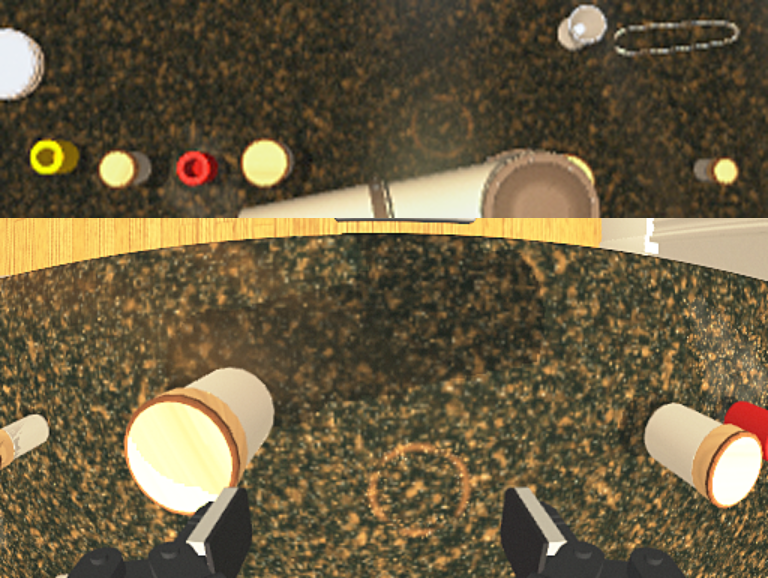

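All four lids lie flat and centred: large at (180,455) in the wrist view, with small, medium and tiny at top-strip (117,168), (265,162) and (725,170). The cup and tongs are undisturbed and the gripper is clear.

```bash
python3 -c "from workcell import r; print(r.finish_job())"
```

```text
the job is handed in; nothing more can be done
None
```

I put all four lids on the jars of their own size and handed the job in at about 31 s; pictures show them flat and centred, with the jars, cup and tongs in place, but the hand-in gave no verdict.

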